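# Stop a bench stirrer from rocking

## Robot

A 6-joint arm with a two-finger parallel gripper is mounted at the origin on the work surface. World frame = base frame: x ahead of the robot, y to its left, z up, the work surface at z = 0. Lengths are in mm, angles in rad, forces in N, time in s.
With the tool pointing down it reaches from about 350 to 975 mm from the base axis. Payload 17.4 kg.
Tool frame: the origin (TCP) lies at the very end of the fingers, on their centre line; the grasp point (between the pads) lies 19 mm behind it (env.grasp_offset is the distance from the TCP to the grasp point, in mm); z points along the fingers, y is the line along which they close (so a half turn about z gives the same grasp; the last joint's range is limited). The gripper opens to 85 mm and grips with 20 to 120 N. Pads are 22 mm wide; open, the fingers measure 114 mm over their backs; the gripper's body (76 mm by 85 mm) begins 54 mm behind the grasp point. The pads swing forward as they close: fully open they stand 13 mm farther back than shut.
Start: joints at [-1.35, 0.116, 1.442, -0, 1.584, -0.038], TCP at [172.737, -652.529, 231.303] pointing down, gripper open.
Joint ranges: [-2.83, 2.83], [-0.83, 2.19], [0.07, 2.5], [-1.14, 4.28], [0.01, 3], [-2.97, 2.97]. Speed limits (rad/s): [1.89, 1.89, 2.22, 3.14, 3.14, 3.14].

## Interface

Orientations are given as [roll, pitch, yaw] about the fixed x, y, z axes, in that order (R = Rz(yaw) Ry(pitch) Rx(roll)).
In Python, from workcell import env gives the robot as it stands.
- The arm moves only by the tool step_arm, never from a script. Its argument "rows" is one flat list of numbers, 7 for each row, row after row: the opening, from -1 (shut) to 1 (fully open), so that 0 is half open, then the shift along the tool's x, y, z in mm, then the turn, a rotation vector about the tool's x, y, z in rad. In form: [grip, x, y, z, ax, ay, az, grip, x, y, z, ax, ay, az, ...]. A call has 1 to 12 rows; each row is the pose to reach, as a shift and turn from the pose commanded when the call began, along the tool's axes at that moment; what a row does not reach only later rows make up. A row lasts 1/10 s, in which the tool goes at most 50 mm and 8.59 degrees, less where a joint would pass 70% of its speed; a pose out of reach is approached as far as the arm can. A call with a gripper value outside its range is refused whole. The fingers move at their own pace and stop on an object; "force" is the grip in N (left out, the last holds). Time passes only in rows, so rows that repeat a pose let the fingers close. It gives the time, the measured TCP pose, the force, the opening and the grip force at its end, in the units of the state.
- env.get_state(): the state, without advancing time (a new reading comes with each control period).
- env.snapshot(name): name is "side" or "top"; returns the picture (400x640x3 uint8, red, green, blue); there is no depth.
- env.calibration(name): a dict with "vfov" (degrees; the focal length in pixels is half the picture's height over the tangent of half this angle, whatever the lens; pixels are square), "cx", "cy" (the principal point, pixels), "R" (3x3) and "t" (3): a world point X has camera coordinates R X + t. Camera axes: x right, y down, z forward; pixel columns grow to the right and rows downward; lengths in mm; the calibration is good to about 2 mm. A picture is of the moment at which its call begins. calibration takes no time and is no camera call.
- env.finish_job(): hands the job in; it is judged then, once.
The state is a dict: "time_s": time; "joint_positions": joint angles; "joint_velocities": joint speeds; "joint_efforts": joint torques, N m; "tool_pos": TCP position; "tool_rot": TCP orientation; "contact_force": force on the tool from outside, world axes, zero at the start; "torque": the same for the moment, N m; "finger_gap": finger opening in mm; "grip_force": force on a finger pad.
Only numpy, scipy, OpenCV 4.12 (cv2) and the standard library are available. Lean on these libraries where they do the work, as an engineer would, in place of code of your own. Each camera call takes 0.05 s, during which the arm holds its last target. There are 200 camera calls.

## Task

The low white stirrer rocks because one of its two wing-screw feet hangs clear of the bench: the one whose black wing points roughly along the stirrer's long side. Turn that wing clockwise (seen from above) until it lies square across the stirrer's long side, so that its foot bears on the bench, then let go. Leave the other wing screw, which already stands crosswise, as it is, and keep the stirrer where it stands.

Things in the scene. Friction and masses are not known exactly. Their poses are not given: they have to be found in the camera images.
- stirrer: Low white magnetic stirrer, loose, 1.6 kg, 200 (its x) by 140 mm (y), top 40 mm above the bench; origin on the bench under its centre. Steel disc on top, 84 mm wide, 13 mm high, at (28, 18) mm. Feet: plain ones with low bolt heads at (80, -52) and (-80, 52), short screw foot at (-80, -52), set screw foot at (80, 52). Tips about the plain feet if pressed with some 3 N at the short foot.
- short_wing_grip (a point): Centre of the black upright wing (bar 40 mm long, 12 mm thick, 30 mm high) of the short screw foot, on its vertical turning axis, 82 mm above the bench; the wing spans 67 to 97 mm, on a 12 mm stem. The point's x axis lies along the wing's length and turns with it; grasp across the thickness. The wing keeps its height as it turns; only the foot below moves.
- short_wing (a joint): Angle of that wing, rad, growing clockwise seen from above. 0: along the stirrer's long side (x); 1.57: square across it. The foot goes down 6 mm per rad: 6 mm clear of the bench at 0, touching at about 1.0, then its soft pad presses with 3 N per rad. End stop at 2.0. Friction about 0.08 N m; stays where left. Starts between 0.1 and 0.45.
- short_foot: Round rubber pad of the short screw foot, 22 mm across, 6 mm thick; origin at the centre of its underside; bears on the bench when its height is 0.
- set_wing (a joint): Angle of the other, already set wing screw (same kind of wing, at the opposite corner), rad, clockwise positive, 0 at the start, where its wing stands square across the stirrer's long side. To be left as it is.

How it is judged (in metres and radians):
At the end, for the whole second after the job is handed in: The short foot's wing has been turned to beyond 1.25 rad (square across is 1.57; the end stop at 2.0 also counts), its foot presses on the bench with more than 0.4 N, and the stirrer stands level within 0.02 rad, at rest, within 30 mm of where it stood (value of joint short_wing above 1.25 rad and contact force between short_foot and anything else above 0.4 N and angle between stirrer's own z axis and vertical below 0.02 rad and distance of stirrer from where it was at the start of the episode below 0.03 m and linear speed of stirrer below 0.02 m/s); the robot touches nothing.
It fails at once if the already set wing screw is turned by more than 0.3 rad (value of joint set_wing above 0.3 rad or value of joint set_wing below -0.3 rad).
It fails at once if the stirrer is tipped by more than 0.2 rad (angle between stirrer's own z axis and vertical above 0.2 rad).
It also fails if it takes over 29 s, if anything falls off the work surface, if the arm or the gripper's body presses on something with over 40 N, if the wrist force passes 120 N, or if a joint passes its speed limit or range.

## Working session

There is one attempt and no reset: what is moved stays moved. The work goes in short steps, Python scripts to look and compute and a tool call to move; the robot and the scene stay as the last step left them, time stands still between calls to the robot, and variables do not carry over. Pictures are saved under pics/ and viewed, at most 10 in all, crops included, and the job is handed in when it is done.

Besides the shell and the picture viewer there is one more tool, called after ">>>" as name(argument=value, ...) on one line, values as JSON. step_arm: Moves the arm, as the interface text tells. Its arguments: {"type":"object","properties":{"rows":{"type":"array","items":{"type":"number"}},"force":{"type":"number"}},"required":["rows"]}

```bash
mkdir -p pics
python3 - <<'E'
from workcell import env
import cv2
for n in ("top","side"):
    cv2.imwrite(f"pics/{n}0.png",env.snapshot(n)[:,:,::-1])
    print(n,env.calibration(n))
s=env.get_state();print(s['time_s'],s['tool_pos'],s['tool_rot'],s['finger_gap'])
E
```

```text
top {'vfov': 56.68828795093777, 'cx': 319.4636259609787, 'cy': 197.7099073256287, 'R': array([[-0.01537252, -0.99960097, -0.02369789],
       [-0.99913401,  0.01627319, -0.03829388],
       [ 0.03866424,  0.02308869, -0.99898548]]), 't': array([ 63.57957116, 568.6872606 , 703.66573153])}
side {'vfov': 56.11244873202891, 'cx': 319.65431157495385, 'cy': 200.6720152665142, 'R': array([[ 0.98251119, -0.18587999,  0.01097249],
       [-0.09012261, -0.52627499, -0.84552501],
       [ 0.16294073,  0.82974892, -0.53382306]]), 't': array([-562.77583318,  128.12078142,  564.25314865])}
0.1 [ 172.71773445 -652.35792607  230.62235912] [-3.14054635e+00 -2.54326488e-05  2.58852035e-01] 85.62388005428775
```

View pics/top0.png

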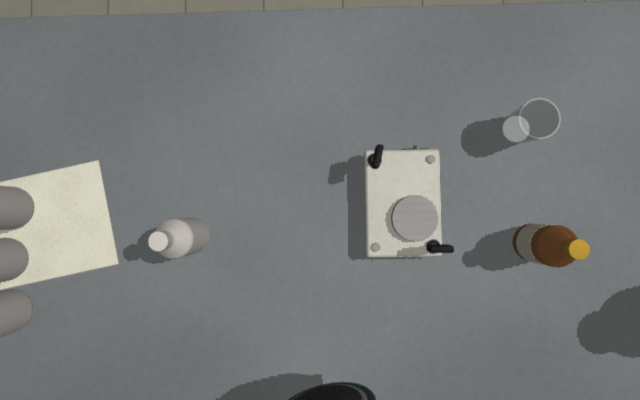

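View pics/side0.png

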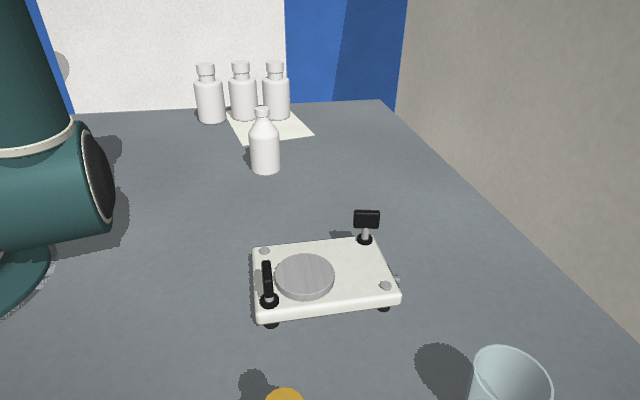

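The top view shows the stirrer at about (403,203) with its long side along world x. The short wing is at (377,156), roughly along the long side, and the set wing at (440,248) stands crosswise. In the side view the short wing is a clean black block at (367,219).

```bash
cat > h.py <<'E'
import numpy as np,cv2
from workcell import env
def cast(n,uv,z):
    c=env.calibration(n);f=200/np.tan(np.radians(c['vfov']/2))
    d=c['R'].T@np.array([(uv[0]-c['cx'])/f,(uv[1]-c['cy'])/f,1]);o=-c['R'].T@c['t']
    return (o+d*(z-o[2])/d[2])
E
python3 - <<'E'
from h import *
t=cv2.imread('pics/top0.png');s=cv2.imread('pics/side0.png')
g=t.max(2)
m=(t.min(2)>140).astype('uint8');m[:, :350]=0;m[:,460:]=0;m[:140]=0;m[270:]=0
c=max(cv2.findContours(m,0,2)[0],key=cv2.contourArea)
b=cv2.boxPoints(cv2.minAreaRect(c));P=np.array([cast('top',p,40)[:2] for p in b])
print(P.round(1),'centre',P.mean(0),[np.linalg.norm(P[i]-P[i-1]).round(1) for i in range(4)])
e=max([P[i]-P[i-1] for i in range(4)],key=np.linalg.norm);print('long dir deg',np.degrees(np.arctan2(e[1],e[0])))
for n,im,(x0,x1,y0,y1) in (('top',t,(365,390,140,175)),('top',t,(425,458,238,256)),('side',s,(345,388,203,231))):
    k=np.zeros(im.shape[:2],'uint8');k[y0:y1,x0:x1]=(im.max(2)<50)[y0:y1,x0:x1]
    c=max(cv2.findContours(k,0,2)[0],key=cv2.contourArea);b=cv2.boxPoints(cv2.minAreaRect(c))
    print(n,b.round(1).tolist(),'bb',cv2.boundingRect(c), 'c82',cast(n,b.mean(0),82).round(1))
cv2.imwrite('pics/c.png',np.hstack([cv2.resize(t[140:180,355:395],(400,400),interpolation=0),cv2.resize(s[200:250,340:390],(400,400),interpolation=0)]))
E
```

```text
[[ 654.9  -32.6]
 [ 655.8 -168.5]
 [ 460.6 -168. ]
 [ 458.8  -33.7]] centre [ 557.50408852 -100.70813995] [np.float64(196.1), np.float64(135.9), np.float64(195.2), np.float64(134.4)]
long dir deg 0.3047991469612439
top [[365.79998779296875, 163.39999389648438], [376.0, 143.0], [386.0, 148.0], [375.79998779296875, 168.39999389648438]] bb (368, 145, 15, 23) c82 [638.5 -46.4  82. ]
top [[427.0, 241.0], [452.0, 241.0], [452.0, 252.0], [427.0, 252.0]] bb (427, 241, 26, 12) c82 [ 479.7 -152.    82. ]
side [[353.29998779296875, 227.0], [354.20001220703125, 209.6999969482422], [379.29998779296875, 211.0], [378.3999938964844, 228.3000030517578]] bb (354, 210, 26, 19) c82 [635.7 -51.1  82. ]
```

View pics/c.png

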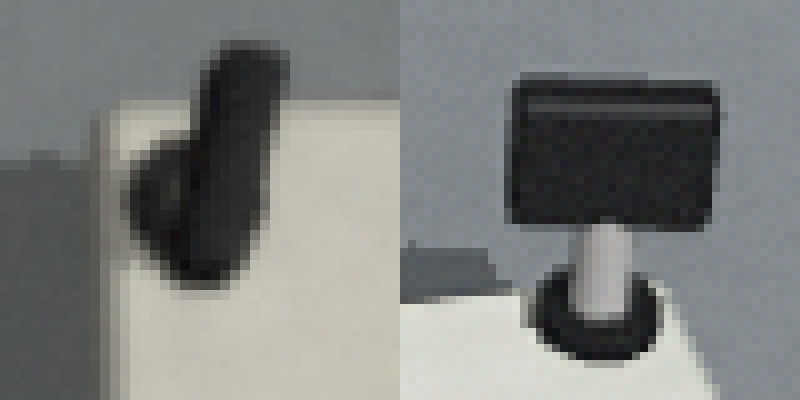

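The crop shows the wing leaning slightly right of image-up, so it has turned clockwise by about 8–10°. The collar is at (371,160) and the top face runs from about (380,145) to (376,168). Next I work out the angle, the height of the amber bottle on the way, and the first move.

Run:
```python
from h import *
a,b=cast('side',(355.9,213.1),97),cast('side',(379.4,214.0),97);print('edge',a,b,np.linalg.norm(a-b),np.arctan2(a[1]-b[1],a[0]-b[0]))
a,b=cast('top',(383.3,146),97),cast('top',(381.2,161.5),97);print('top R edge',np.arctan2(a[1]-b[1],a[0]-b[0]))
for z in(100,150,200):print('cap',z,cast('top',(578,250),z),cast('side',(285,393),z))
from scipy.spatial.transform import Rotation as Ro
s=env.get_state();R=Ro.from_euler('xyz',s['tool_rot'])
for p in ([400,-350,330],[637,-49.5,140]): print(R.inv().apply(np.array(p)-s['tool_pos']).round(1))
```

```text
edge [617.38966159 -53.8865745   97.        ] [651.80847886 -62.27931995  97.        ] 35.42729398122354 2.902418313430975
top R edge -0.15525955174510087
cap 100 [ 472.668848   -373.94927269  100.        ] [ 481.02431768 -317.15633406  100.        ]
cap 150 [ 478.20163717 -341.05412333  150.        ] [ 479.68070257 -346.96386313  150.        ]
cap 200 [ 483.73442633 -308.15897398  200.        ] [ 478.33708746 -376.7713922   200.        ]
[ 297.1 -234.2  -99.1]
[ 603.1 -463.8   91.1]
```

>>> step_arm(rows=[1,603,-464,0,0,0,-2.68,1,603,-464,0,0,0,-2.68,1,603,-464,0,0,0,-2.68,1,603,-464,0,0,0,-2.68,1,603,-464,0,0,0,-2.68,1,603,-464,0,0,0,-2.68,1,603,-464,0,0,0,-2.68,1,603,-464,0,0,0,-2.68,1,603,-464,0,0,0,-2.68,1,603,-464,0,0,0,-2.68,1,603,-464,0,0,0,-2.68,1,603,-464,0,0,0,-2.68], force=25)

```text
time_s: 1.3
tool_pos: [539.6, -175.1, 231.2]
tool_rot: [-3.142, -0.0, 2.065]
contact_force: [0.6, -1.2, -0.4]
finger_gap: 85.2
grip_force: 0.0
```

>>> step_arm(rows=[1,60,135,0,0,0,-0.85,1,60,135,0,0,0,-0.85,1,60,135,0,0,0,-0.85,1,60,135,0,0,0,-0.85,1,60,135,0,0,0,-0.85,1,60,135,0,0,0,-0.85,1,60,135,0,0,0,-0.85,1,60,135,0,0,0,-0.85,1,60,135,0,0,0,-0.85])

```text
time_s: 2.2
tool_pos: [629.8, -60.9, 231.2]
tool_rot: [-3.142, -0.0, 2.906]
contact_force: [0.3, -0.4, 0.4]
finger_gap: 85.7
grip_force: 0.0
```

Run:
```python
from h import *
from scipy.spatial.transform import Rotation as Ro
cv2.imwrite('pics/s1.png',env.snapshot('side')[:,:,::-1])
s=env.get_state();R=Ro.from_euler('xyz',s['tool_rot']);print(s['tool_pos'],s['tool_rot'],s['joint_positions'],s['joint_velocities'])
print(R.inv().apply(np.array([637,-49.5,125])-s['tool_pos']))
```

```text
[629.83387262 -60.91666162 231.29332967] [ 3.14156152e+00 -1.07676872e-05  2.90664485e+00] [-1.36743128e-01  2.45762251e-02  1.53778980e+00  3.20381844e-05
  1.57923430e+00 -1.47259138e+00] [ 1.48826120e-03 -6.55247374e-04 -4.77441164e-04  6.93455217e-05
  1.66728327e-03 -8.59271564e-03]
[ -4.31268324  12.76791556 106.29368077]
```

View pics/s1.png

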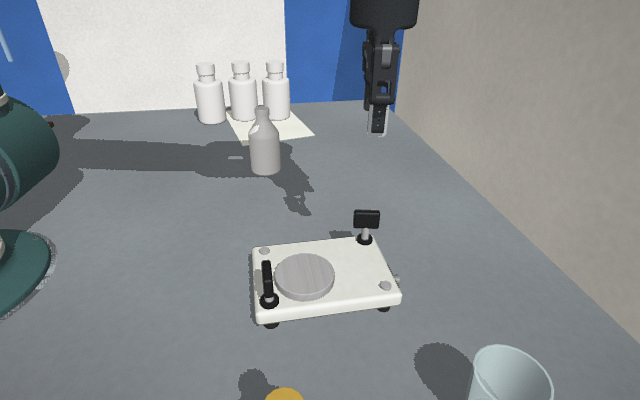

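The gripper is open above the scene at about (378,130), and the stirrer has not moved. I lower it to just above the wing and look again.

>>> step_arm(rows=[0.6,-4,13,50,0,0,-0.04,0.3,-4,13,98,0,0,-0.04,0.3,-4,13,112,0,0,-0.04,0.3,-4,13,112,0,0,-0.04,0.3,-4,13,112,0,0,-0.04])

```text
time_s: 2.75
tool_pos: [637.6, -49.4, 121.8]
tool_rot: [3.141, 0.002, 2.948]
contact_force: [0.1, 1.1, 0.8]
finger_gap: 55.3
grip_force: 0.0
```

Run:
```python
from h import *
s=env.get_state();print(s['tool_pos'],s['tool_rot'],s['finger_gap'])
a=env.snapshot('side')[100:275,290:440,::-1];b=env.snapshot('top')[100:275,300:450,::-1]
cv2.imwrite('pics/s2.png',np.hstack([cv2.resize(i,None,fx=2.6,fy=2.6) for i in(a,b)]))
c=env.calibration('side');f=200/np.tan(np.radians(c['vfov']/2))
for z in(119,97,67):
    p=c['R']@np.array([*s['tool_pos'][:2],z])+c['t'];print(z,c['cx']+f*p[0]/p[2],c['cy']+f*p[1]/p[2])
```

```text
[637.59848414 -49.39487622 121.76096406] [3.14143224e+00 2.23287777e-03 2.94806825e+00] 55.34342020942177
119 369.0279911573715 198.03322699135984
97 367.86278311174925 210.21886092696045
67 366.34844383677483 226.05567575884513
```

View pics/s2.png

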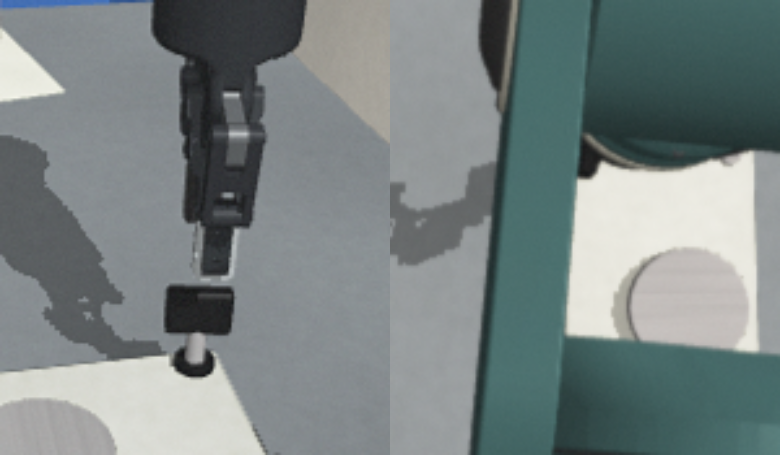

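The near finger hangs just above the wing, and the wing centre in the side view (366.5) agrees with the projected tool axis (367). I go down around the wing and close gently.

>>> step_arm(rows=[0.3,0,0,30,0,0,0,0.3,0,0,55,0,0,0,0.3,0,0,55,0,0,0,0.3,0,0,55,0,0,0,0,0,0,55,0,0,0,-0.3,0,0,55,0,0,0,-0.5,0,0,55,0,0,0,-0.6,0,0,55,0,0,0,-0.7,0,0,55,0,0,0,-1,0,0,55,0,0,0,-1,0,0,55,0,0,0,-1,0,0,55,0,0,0], force=25)

```text
time_s: 4.05
tool_pos: [636.8, -49.1, 64.5]
tool_rot: [3.142, 0.0, 2.949]
contact_force: [-1.8, 0.5, 3.3]
finger_gap: 11.7
grip_force: 26.2
```

>>> step_arm(rows=[-1,0,0,0,0,0,0.12,-1,0,0,0,0,0,0.24,-1,0,0,0,0,0,0.36,-1,0,0,0,0,0,0.48,-1,0,0,0,0,0,0.6,-1,0,0,0,0,0,0.72,-1,0,0,0,0,0,0.84,-1,0,0,0,0,0,0.96,-1,0,0,0,0,0,1.08,-1,0,0,0,0,0,1.2,-1,0,0,0,0,0,1.32,-1,0,0,0,0,0,1.42])

```text
time_s: 5.25
tool_pos: [636.8, -49.2, 64.5]
tool_rot: [3.141, 0.0, 1.524]
contact_force: [-1.1, -0.4, 4.1]
finger_gap: 11.5
grip_force: 25.8
```

Run:
```python
from h import *
s=env.get_state();print(s['tool_pos'],s['tool_rot'],s['finger_gap'],s['contact_force'],s['torque'])
cv2.imwrite('pics/s3.png',env.snapshot('side')[:,:,::-1])
```

```text
[636.81741993 -49.18073149  64.50236057] [3.14146895e+00 1.51060773e-04 1.52406750e+00] 11.514529671542997 [-1.14071443 -0.40604605  4.05981969] [-0.14883501  0.25034988  0.12362987]
```

View pics/s3.png

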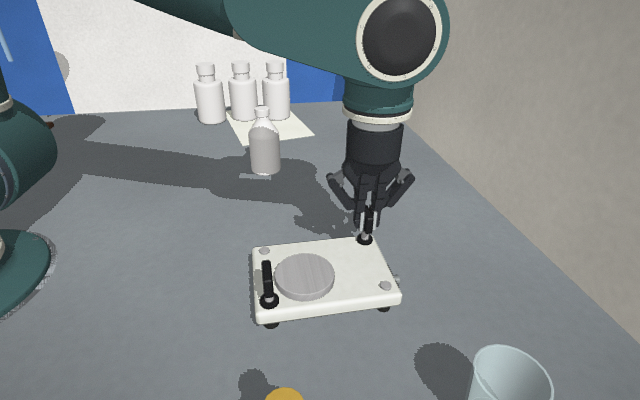

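The wing is now crosswise in the gripper at (368,222), and the stirrer stands where it was. I release it and rise straight up, well clear.

>>> step_arm(rows=[-0.6,0,0,0,0,0,0,-0.3,0,0,0,0,0,0,0.2,0,0,0,0,0,0,0.2,0,0,0,0,0,0,0.2,0,0,-15,0,0,0,0.2,0,0,-40,0,0,0,0.2,0,0,-90,0,0,0,0.2,0,0,-140,0,0,0,0.2,0,0,-190,0,0,0,0.2,0,0,-220,0,0,0,0.2,0,0,-220,0,0,0,0.2,0,0,-220,0,0,0])

```text
time_s: 6.5
tool_pos: [636.8, -49.1, 285.5]
tool_rot: [3.14, 0.0, 1.529]
contact_force: [-0.1, 0.7, -0.2]
finger_gap: 51.4
grip_force: 0.0
```

Run:
```python
from h import *
s=env.get_state();print(s['time_s'],s['tool_pos'],s['contact_force'])
im=env.snapshot('side')[:,:,::-1];cv2.imwrite('pics/s4.png',cv2.resize(im[180:340,230:420],None,fx=3.5,fy=3.5))
```

```text
6.5 [636.77176953 -49.08759763 285.48371137] [-0.13167926  0.65303054 -0.21493701]
```

View pics/s4.png

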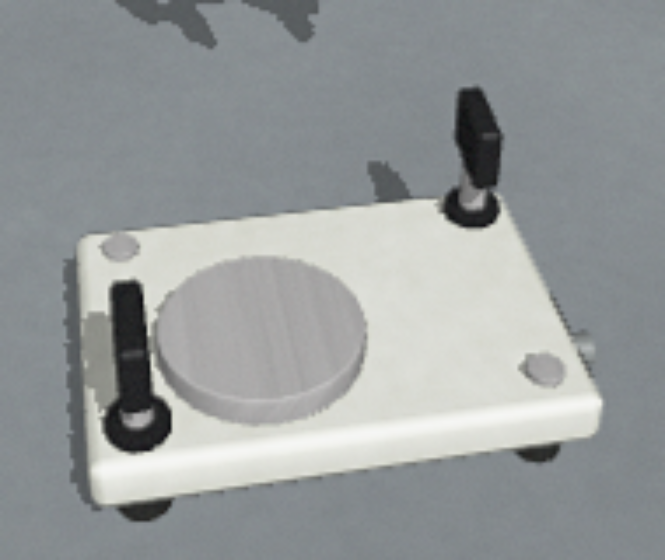

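The wing at crop (478,135) now lies parallel to the stirrer's short side. The stirrer is level and has not shifted, so I hand the job in.

```bash
python3 -c "
from workcell import env
print(env.finish_job())"
```

```text
the job is handed in; nothing more can be done
None
```

I turned the short foot's wing about 1.4 rad clockwise until it lay square across the stirrer, let go and moved the gripper clear, then handed the job in at about 6.5 s. In the last picture the stirrer looks level and unmoved and the other wing unchanged, but the foot's force on the bench was not measured and the hand-in gave no verdict.

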